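Click the slicing guide's stop into its long-tab notch

TASK

Set the slicing guide: with the fingertips, gently push its sliding stop along the rail to the left until it clicks into the notch of the clip with the long tab, going on through the short-tab notch if that one comes first, and not running past the long-tab notch. Only push the stop: do not pinch it or pull up its catch pin, leave the things round it standing where they are, and take the hand clear at the end.

Things in the scene. Friction and masses are not known exactly. Their poses are not given: they have to be found in the camera images.
- guide: slicing guide, fixed: wooden board 150 (its x) x 300 (its y) x 22 mm thick; flat metal rail 24 wide, 14 high (top 36 mm above the worktop) along its y at x = +35 mm; two low wooden lips (knife gate, 12 mm high) at its -y end. Origin: centre of the board's underside, on the worktop; z up; -y is the right end seen from the robot
- carriage: the sliding stop. Its origin lies in the middle of its length, on the rail's top; axes as the guide's. Slides only along the guide's y (left is +y), with less than 1 N of friction on the plain rail, from guide y = -125 to +125 mm. Starts at the right end (y = -125 to -100), short of both clips; its right end face is free to push, with free room beside it
- stop_mid (a point): middle of the stop's grey housing, a block 43 mm across the rail (x) and 40 mm along it (y), so its flat end faces are 20 mm either side in y. This point is 57.5 mm above the worktop; the housing spans 45 to 70 mm above it. A steel blade 4 mm thick (y) sticks out of the front, to 70 mm from this point (-x)
- catch (a joint): height of the stop's spring catch, m: 0 when down (on plain rail or dropped into a notch), 0.004 on top of a ridge. Its round steel pin head (14 mm wide) on top of the housing, up to 79.5 mm above the worktop, rises and drops with it
- long_clip: notch clip with the long tab, fixed on the rail: steel tab 26 mm wide, 4 mm thick, lying on the board, sticking out 87 mm towards the robot (-x) from the rail's middle. Two ridges 4 mm high on the rail at its y = -7.5 and +7.5 mm, the notch between them at y = 0. Origin: on the board's top (22 mm above the worktop) under the rail's middle; axes as the guide's
- long_clip_notch (a point): notch of the long-tab clip, at the rail's top (36 mm up); the stop is in it when stop_mid has the same guide y. The push rises to about 5 to 10 N from 13 mm before the notch; the crest is 7.5 mm before it, and 1 or 2 mm past the crest the catch drops, pulls the stop in and the push falls to almost nothing; it stays by itself, with 2 mm of play. From 2 mm beyond the push rises again
- short_clip: the other notch clip, the same in all but its tab, which sticks out only 40 mm from the rail's middle. Which of the two clips comes first along the rail varies; the stop can be pushed through this notch (two ridges) with the same force. The notches are at least 70 mm apart
- salt: salt shaker standing on the guide's board beyond the clips, 44 mm wide, 90 mm tall; bystander, loose; origin at the centre of its underside
- honey: honey jar, 62 mm wide, 86 mm tall; bystander, loose; origin at the centre of its underside
- spice: spice jar, 46 mm wide, 106 mm tall; bystander, loose; origin at the centre of its underside
- spice_b: second spice jar, 46 mm wide, 106 mm tall; bystander, loose; origin at the centre of its underside
- fish: flat tin, 86 mm wide, 40 mm tall; bystander, loose; origin at the centre of its underside
- tea: carton of tea, 72 x 135 x 78 mm tall; bystander, loose; origin at the centre of its underside

How it is judged:
By the outcome, as a careful person would: the job done as asked, in the order asked, and still so for the second after the job is handed in, with the robot touching nothing.
It also fails if it takes over 48 s, if anything falls off the work surface, if the arm or the gripper's body presses on something with over 40 N, if the wrist force passes 120 N, or if a joint passes its speed limit or range.

ROBOT

A 6-joint arm with a two-finger parallel gripper is mounted at the origin on a cart in front of the work surface, level with it; the furniture and walls round the work are solid. World frame = base frame: x ahead of the robot, y to its left, z up, the work surface at z = 0. Lengths are in mm, angles in rad, forces in N, time in s.
With the tool pointing down it reaches from about 325 to 1000 mm from the base axis. Payload 5.1 kg.
Tool frame: the origin (TCP) lies midway between the tips of the shut fingers; the grasp point (between the pads) lies 19 mm behind it; z points along the fingers, y is the line along which they close (so a half turn about z gives the same grasp; the last joint's range is limited). The gripper opens to 85 mm and grips with 20 to 120 N. Pads are 22 mm wide; open, the fingers measure 114 mm over their backs; the gripper's body (76 mm by 85 mm) begins 54 mm behind the grasp point. The pads swing forward as they close: fully open they stand 13 mm farther back than shut.
Start: joints at [1.263, 0.124, 1.65, -0, 1.367, -0.083], TCP at [144.915, 633.628, 231.322] pointing down, gripper open.
Joint ranges: [-2.61, 2.61], [-1.02, 2.33], [0.03, 2.71], [-1.35, 4.49], [0.32, 2.68], [-2.91, 2.91]. Speed limits (rad/s): [2.57, 2.57, 3.14, 3.14, 3.14, 3.14].

INTERFACE

Orientations are given as a unit quaternion [x, y, z, w].
In Python, from plant import bot gives the robot as it stands.
- The arm moves only by the shell command python3 -m pendant 'ROWS' [FORCE]. ROWS is JSON, one flat list of numbers, 7 for each row, row after row: the turn, a rotation vector about the world's x, y, z in rad, then the shift along the world's x, y, z in cm, then the opening in per cent of the stroke, from 0 (shut) to 100 (fully open). A call has 1 to 10 rows; each row shifts and turns the commanded pose from where the row before left it; what a row does not reach is not made up. A row lasts 1/8 s, in which the tool goes at most 62.5 mm and 10.7 degrees, less where a joint would pass 70% of its speed; a pose out of reach is approached as far as the arm can. A call with a gripper value outside its range is refused whole. The fingers move at their own pace and stop on an object; FORCE is the grip in N (left out, the last holds). Time passes only in rows, so rows that do not move let the fingers close. It gives the time, the measured TCP pose, the force, the opening and the grip force at its end, in the units of the state.
- bot.get_obs(): the state, without advancing time (a new reading comes with each control period).
- bot.read_camera(name): name is "scene" or "side" or "wrist"; returns the picture (400x640x3 uint8, red, green, blue); there is no depth.
- bot.camera_model(name): a dict with "fx", "fy", "cx", "cy" (pixels), "distortion" ([k1, k2, p1, p2, k3] as OpenCV has them; the pictures are not rectified), "R" (3x3) and "t" (3): a world point X has camera coordinates R X + t; the wrist camera has in their place "hand_eye" (4x4, takes a point from camera to tool coordinates, whose origin is the TCP and whose axes are the flange's). Camera axes: x right, y down, z forward; pixel columns grow to the right and rows downward; lengths in mm; the calibration is good to about 2 mm. A picture is of the moment at which its call begins: read the wrist's pose just before it. camera_model takes no time and is no camera call.
- bot.job_done(): hands the job in; it is judged then, once.
The state is a dict: "time": time; "joint_pos": joint angles; "joint_velocities": joint speeds; "joint_torque": joint torques, N m; "position": TCP position; "tool_rot": TCP orientation; "force": force on the tool from outside, world axes, zero at the start; "wrist_torque": the same for the moment, N m; "opening": finger opening in mm; "finger_force": force on a finger pad.
Only numpy, scipy, OpenCV 4.12 (cv2) and the standard library are available. Lean on these libraries where they do the work, as an engineer would, in place of code of your own. Each camera call takes 0.05 s, during which the arm holds its last target. There are 200 camera calls.

## Working session

There is one attempt and no reset: what is moved stays moved. The work goes in short steps, Python scripts to look and compute and a shell command to move; the robot and the scene stay as the last step left them, time stands still between calls to the robot, and variables do not carry over. Pictures are saved under pics/ and viewed, at most 10 in all, crops included, and the job is handed in when it is done.

```bash
mkdir -p pics; python3 - <<'E'
from plant import bot
import cv2
o=bot.get_obs();print(o['time'],o['position'],o['tool_rot'],o['opening'],o['force'])
for n in ("scene","side","wrist"):
    cv2.imwrite(f"pics/{n}0.png",bot.read_camera(n)[...,::-1])
    m=bot.camera_model(n);print(n,{k:(v if not hasattr(v,'tolist') else v.tolist()) for k,v in m.items()})
E
```

```text
0.0 [144.70232577 633.04519642 230.03895048] [ 1.12154988e-01  9.93690148e-01 -1.04843163e-03 -2.20618405e-04] 85.38087437154485 [-0.19670818 -0.02814863 -1.55499562]
scene {'fx': 399.76058364071287, 'fy': 399.76058364071287, 'cx': 324.2738427234952, 'cy': 193.38148388714365, 'distortion': [-0.00956194797163187, 0.0, 0.0, 0.0, 0.0], 'R': [[0.8236564304134789, -0.5669834408170533, -0.010948172348894726], [-0.3614499907154307, -0.5100062326562168, -0.7805431101890711], [0.43697138218691306, 0.6468565687160237, -0.6250060724973724]], 't': [-601.281496436595, 140.59383675224407, 958.373572810514]}
side {'fx': 451.18964545205677, 'fy': 451.18964545205677, 'cx': 310.6481174912342, 'cy': 203.12093661651426, 'distortion': [0.009414372423668459, 0.0, 0.0, 0.0, 0.0], 'R': [[0.32895027232544904, -0.944294732432728, 0.009958746749212615], [-0.7256061754899991, -0.2594900960554149, -0.6373072792146091], [0.6043901028539341, 0.20241627491126707, -0.7705454270990498]], 't': [-373.9889294092441, 409.074415253447, 876.1959842766963]}
wrist {'fx': 301.225513206505, 'fy': 301.225513206505, 'cx': 314.38143968520893, 'cy': 196.38465254241547, 'distortion': [0.019834493911798486, 0.0, 0.0, 0.0, 0.0], 'hand_eye': [[-0.001030645266651787, -0.9455061523129795, -0.32560260089353826, 85.0902373027074], [0.9999994129125671, -0.0008655411457472651, -0.0006519302444342467, 0.196578505616829], [0.0003345816087557695, -0.32560308164516405, 0.9455064892840859, -144.8533081458669], [0.0, 0.0, 0.0, 1.0]]}
```

View pics/scene0.png

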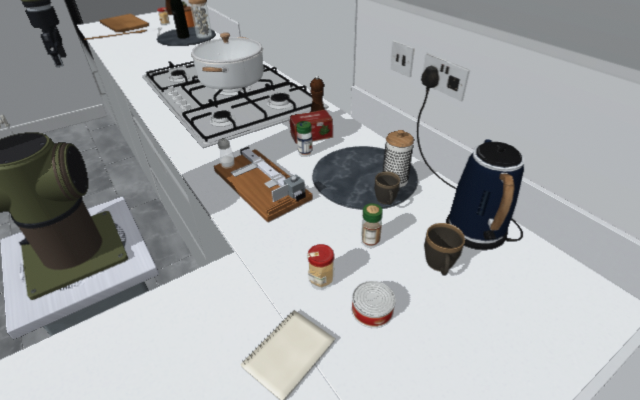

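View pics/side0.png

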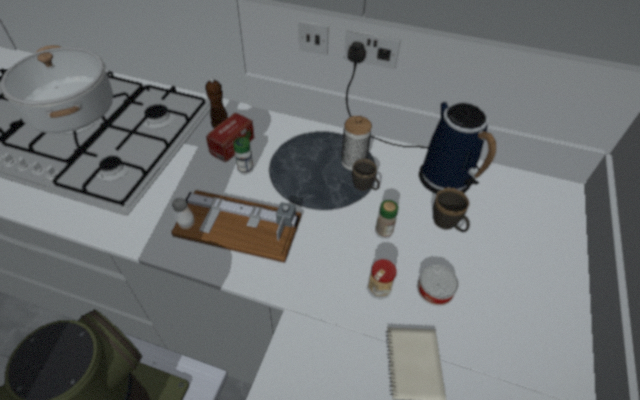

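The board sits at scene (265,185) and side (237,225). The stop is at its right end, at side (287,215). The short tab is next at side (255,213), and the long tab is farther left at side (212,217). Salt stands at the board's left end. I'll zoom in to get accurate corners.

```bash
python3 - <<'E'
import cv2, numpy as np
s=cv2.imread("pics/scene0.png")[130:225,205:325]; d=cv2.imread("pics/side0.png")[180:268,165:305]
a=cv2.resize(s,None,fx=5,fy=5,interpolation=cv2.INTER_CUBIC);cv2.imwrite("pics/c1.png",a)
b=cv2.resize(d,None,fx=5,fy=5,interpolation=cv2.INTER_CUBIC);cv2.imwrite("pics/c2.png",b)
E
```

```text
(no output)
```

View pics/c1.png

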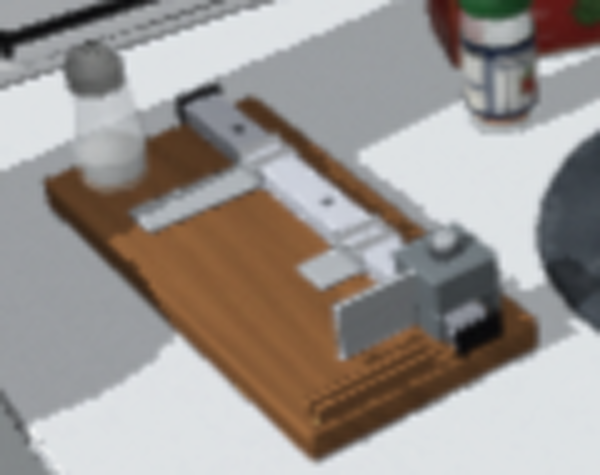

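View pics/c2.png

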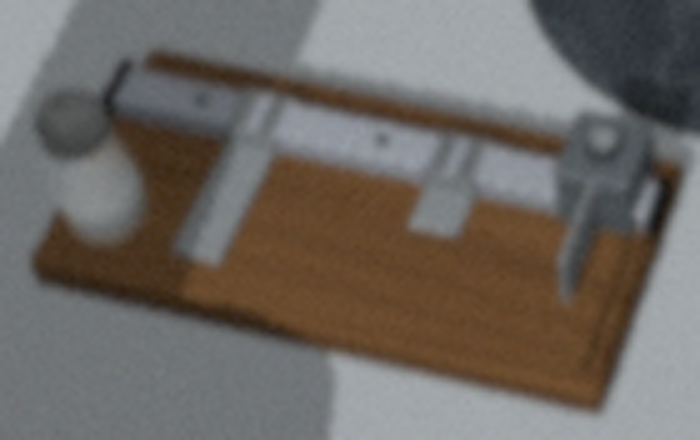

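The crops show the board corners, the pin head (c1 445,238; c2 603,140), the long-tab end (c1 141,222) and the short-tab end (c1 308,278). The short clip comes first and the long clip second. Next I'll fit the guide pose and the y positions.

```bash
cat >h.py <<'E'
import cv2,numpy as np
from plant import bot
from scipy.optimize import least_squares
def proj(n,P):
    m=bot.camera_model(n);K=np.array([[m['fx'],0,m['cx']],[0,m['fy'],m['cy']],[0,0,1]])
    return cv2.projectPoints(np.float64(P).reshape(-1,1,3),cv2.Rodrigues(np.array(m['R']))[0],np.float64(m['t']),K,np.float64(m['distortion']))[0][:,0]
def g2w(q,P):
    c,s=np.cos(q[2]),np.sin(q[2]);P=np.float64(P)
    return np.c_[q[0]+c*P[:,0]-s*P[:,1],q[1]+s*P[:,0]+c*P[:,1],P[:,2]]
E
python3 - <<'E'
from h import *
C={'scene':([47,183,317,437,538,320,250,98],[133,212,150,232],[298,267,318,287],[443,236]),
'side':([38,262,600,400,682,163,150,52],[175,248,215,265],[410,232,460,238],[603,138])}
off={'scene':(205,130),'side':(165,180)}
def model(q):
    yl,ys,yc=q[3:6]
    return g2w(q,[[-75,150,22],[-75,-150,22],[75,-150,22],[75,150,22],[-52,yl+13,26],[-52,yl-13,26],[-5,ys+13,26],[-5,ys-13,26],[35,yc,79.5]])
def px(n): return np.concatenate([np.float64(a).reshape(-1,2) for a in C[n]])/5-.4+off[n]
def r(q,ns=('scene','side')): return np.concatenate([(proj(n,model(q))-px(n)).ravel() for n in ns])
for ns in [('scene',),('side',),('scene','side')]:
    f=least_squares(r,[500,500,0,60,-50,-115],args=(ns,),loss='soft_l1',x_scale=[100,100,.3,50,50,50])
    print(ns,f.x.round(3),np.abs(r(f.x,ns)).max().round(2))
q=f.x;print(r(q).reshape(2,-1,2).round(1).tolist())
for y in (q[5],q[4],q[3]): print(g2w(q,[[35,y,57]]).round(1))
E
```

```text
('scene',) [ 4.91513e+02 -2.62050e+01  8.50000e-02  6.79630e+01 -3.80880e+01
 -1.16541e+02] 1.55
('side',) [ 4.87768e+02 -2.76020e+01  7.20000e-02  6.85600e+01 -4.14920e+01
 -1.19197e+02] 2.58
('scene', 'side') [ 4.89362e+02 -2.70400e+01  7.60000e-02  6.81140e+01 -4.07460e+01
 -1.18904e+02] 2.45
[[[-1.8, -0.2], [-1.9, 1.0], [0.8, 0.7], [0.7, -0.5], [-1.3, 0.4], [-0.3, 0.5], [-0.5, 0.6], [0.5, 1.0], [-0.1, 0.8]], [[-2.4, 0.1], [0.3, -0.8], [0.8, -0.7], [0.1, -1.4], [-0.7, 0.6], [1.0, -0.6], [-0.0, -1.6], [-0.2, -0.6], [-0.1, -0.6]]]
[[ 533.3 -142.9   57. ]]
[[527.4 -65.   57. ]]
[[519.1  43.5  57. ]]
```

```bash
python3 - <<'E'
from h import *
def ray(n,u,v,z):
    m=bot.camera_model(n);R=np.array(m['R']);t=np.array(m['t']);d=R.T@np.array([(u-m['cx'])/m['fx'],(v-m['cy'])/m['fy'],1]);c=-R.T@t
    return (c+d*(z-c[2])/d[2]).round()
for k,n,u,v,z in [('pot rim centre','scene',228,50,130),('pot base','scene',228,85,20),('spice g','scene',305,152,0),('spice2','scene',371,242,0),('honey','scene',320,284,0),('fish','scene',373,310,20),('tea','scene',310,138,0),('cup','scene',387,200,0),('pepper','scene',317,110,0)]: print(k,ray(n,u,v,z))
E
```

```text
pot rim centre [743. 726. 130.]
pot base [686. 642.  20.]
spice g [689.  50.   0.]
spice2 [ 604. -384.    0.]
honey [ 430. -419.   -0.]
fish [ 472. -547.   20.]
tea [749. 114.   0.]
cup [ 742. -286.    0.]
pepper [883. 271.   0.]
```

```bash
python3 -m pendant '[0,0,0.1,3.8,-4.4,0,0, 0,0,0.1,3.8,-4.4,0,0, 0,0,0.1,3.8,-4.4,0,0, 0,0,0,3.8,-4.4,0,0, 0,0,0,3.8,-4.4,0,0, 0,0,0,3.8,-4.4,0,0, 0,0,0,3.8,-4.4,0,0, 0,0,0,3.8,-4.4,0,0]' 40
python3 -m pendant '[0,0,0,1,-5.4,0,0, 0,0,0,1,-5.4,0,0, 0,0,0,1,-5.4,0,0, 0,0,0,1,-5.4,0,0, 0,0,0,1,-5.4,0,0, 0,0,0,1,-5.4,0,0, 0,0,0,1,-5.4,0,0, 0,0,0,1,-5.4,0,0, 0,0,0,0,0,0,0, 0,0,0,0,0,0,0]'
```

```text
time: 1.15
position: [449.7, 280.0, 231.1]
tool_rot: [-0.038, 0.999, 0.0, 0.0]
force: [0.3, 0.5, 0.5]
opening: 0.3
finger_force: 0.0
time: 2.4
position: [528.6, -150.1, 230.8]
tool_rot: [-0.037, 0.999, 0.0, -0.0]
force: [0.0, 0.5, 0.1]
opening: -0.2
finger_force: 0.0
```

```bash
python3 -m pendant '[0,0,0,1,-5.9,-3,0, 0,0,0,0,0,-4,0, 0,0,0,0,0,0,0]'
python3 - <<'E'
from plant import bot
import cv2
o=bot.get_obs();print(o['position'].round(1).tolist(),o['tool_rot'].round(4).tolist(),o['force'].round(1))
cv2.imwrite("pics/w1.png",bot.read_camera("wrist")[...,::-1])
E
```

```text
time: 2.78
position: [535.8, -203.1, 159.3]
tool_rot: [-0.038, 0.999, 0.002, -0.004]
force: [0.1, -0.3, -1.3]
opening: 0.4
finger_force: 0.0
[535.8, -203.1, 159.3] [-0.0383, 0.9993, 0.0021, -0.0036] [ 0.1 -0.3 -1.3]
```

View pics/w1.png

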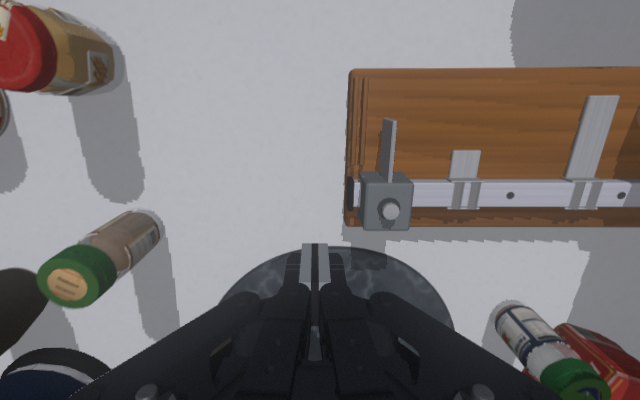

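The wrist picture shows the pin head at (391,211). The short notch is around (466,195) and the long notch around (586,195). The fingers are clear, to the right of the stop in robot terms. I'll refine the positions from this view.

```bash
cat >>h.py <<'E'
from scipy.spatial.transform import Rotation as Ro
def wray(pos,quat,u,v,z):
    m=bot.camera_model('wrist');H=np.array(m['hand_eye']);K=np.array([[m['fx'],0,m['cx']],[0,m['fy'],m['cy']],[0,0,1]])
    p=cv2.undistortPoints(np.float64([[[u,v]]]),K,np.float64(m['distortion']))[0,0]
    R=Ro.from_quat(quat).as_matrix();d=R@H[:3,:3]@[p[0],p[1],1];c=R@H[:3,3]+pos
    return c+d*(z-c[2])/d[2]
E
python3 - <<'E'
from h import *
pos=np.array([535.8,-203.1,159.3])
q=np.array([489.362,-27.04,.076])
for quat in ([-0.0383,0.9993,.0021,-.0036],[-.038,.9993,0,0]):
  for k,u,v,z in [('pin',391,210,79.5),('boardFR',352,70,22),('boardBR',345,226,22),('short',466,195,38),('long',586,195,38),('face',411,205,70)]:
    w=wray(pos,quat,u,v,z);g=w[:2]-q[:2];c,s=np.cos(.076),np.sin(.076)
    print(k,w.round(1),'g',round(c*g[0]+s*g[1],1),round(-s*g[0]+c*g[1],1))
E
```

```text
pin [ 534.5 -140.9   79.5] g 36.4 -117.0
boardFR [ 429.4 -177.5   22. ] g -71.2 -145.5
boardBR [ 576.4 -167.6   22. ] g 76.2 -146.8
short [529.7 -61.2  38. ] g 37.6 -37.1
long [521.6  48.   38. ] g 37.8 72.4
face [ 532.4 -122.2   70. ] g 35.6 -98.2
pin [ 535.  -141.3   79.5] g 36.9 -117.4
boardFR [ 430.5 -178.1   22. ] g -70.2 -146.2
boardBR [ 577.5 -168.1   22. ] g 77.2 -147.4
short [530.5 -62.   38. ] g 38.4 -38.0
long [522.4  46.5  38. ] g 38.5 70.8
face [ 532.9 -122.7   70. ] g 36.2 -98.7
```

```bash
python3 -m pendant '[0,0,0,0,0,-5.5,0, 0,0,0,0,0,-4.5,0, 0,0,0,0,0,0,0, 0,0,0,0,0,0,0]'
python3 - <<'E'
from h import *
o=bot.get_obs();print(o['position'].round(1).tolist(),o['force'].round(1))
a=bot.read_camera("wrist")[...,::-1];b=bot.read_camera("side")[170:290,200:360,::-1]
cv2.imwrite("pics/w2.png",np.vstack([cv2.resize(a,(480,300)),cv2.resize(b,(400,300))[:, :] if 0 else cv2.copyMakeBorder(cv2.resize(b,(400,300)),0,0,0,80,0)]))
E
```

```text
time: 3.32
position: [540.3, -205.7, 66.6]
tool_rot: [-0.038, 0.999, -0.001, 0.002]
force: [-1.3, 1.0, 0.4]
opening: 0.2
finger_force: 0.0
[540.3, -205.7, 66.6] [-1.3  1.   0.4]
```

View pics/w2.png

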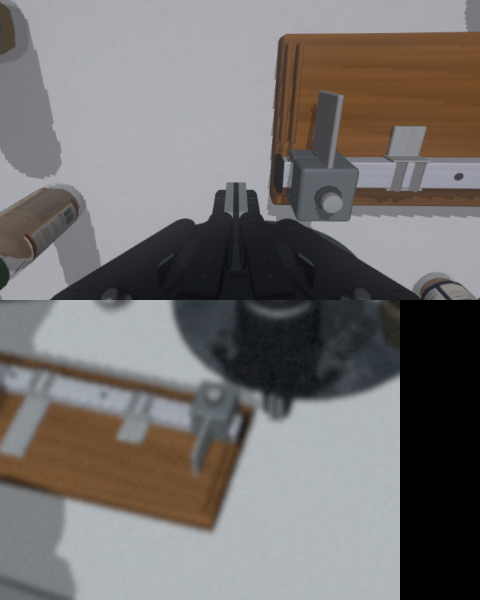

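Clear of everything: the shut fingers are at wrist (235,185), right of the stop. I'll descend to housing height and approach.

```bash
python3 -m pendant '[0,0,0,0,0,-1.4,0, 0,0,0,0,0,0,0, 0,0,0,-0.08,1,0,0, 0,0,0,-0.08,1,0,0, 0,0,0,-0.04,0.5,0,0, 0,0,0,-0.04,0.5,0,0, 0,0,0,-0.04,0.5,0,0, 0,0,0,0,0,0,0]'
python3 -m pendant '[0,0,0,-0.04,0.5,0,0, 0,0,0,-0.04,0.5,0,0, 0,0,0,-0.04,0.5,0,0, 0,0,0,-0.04,0.5,0,0, 0,0,0,0,0,0,0]'
python3 - <<'E'
from h import *
o=bot.get_obs();print(o['position'].round(1).tolist(),o['force'].round(1))
a=bot.read_camera("wrist")[...,::-1]
cv2.imwrite("pics/w3.png",a)
E
```

```text
time: 4.42
position: [535.4, -170.1, 49.3]
tool_rot: [-0.038, 0.999, 0.0, -0.0]
force: [0.8, -0.5, 0.4]
opening: -0.1
finger_force: 0.0
time: 5.05
position: [533.6, -149.9, 49.2]
tool_rot: [-0.038, 0.999, 0.0, -0.0]
force: [0.5, -1.2, -0.6]
opening: -0.3
finger_force: 0.0
[533.6, -149.9, 49.2] [ 0.5 -1.2 -0.6]
```

View pics/w3.png

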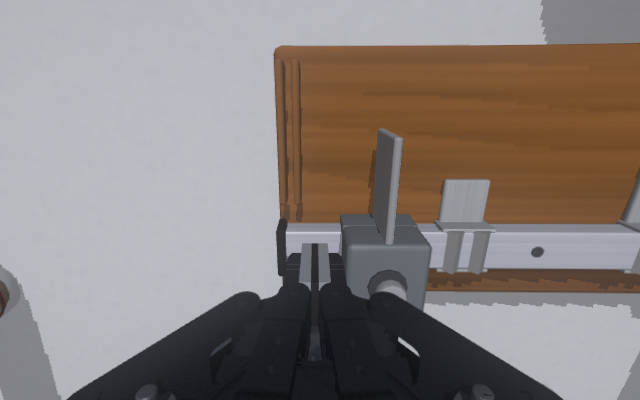

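Fingers meet the stop's right face (wrist x about 343). Working out the offset from the TCP to the stop.

```bash
python3 - <<'E'
from h import *
pos=np.array([533.6,-149.9,49.2])
q=np.array([489.362,-27.04,.076]);c,s=np.cos(.076),np.sin(.076)
def G(w): g=w[:2]-q[:2];return (round(c*g[0]+s*g[1],1),round(-s*g[0]+c*g[1],1))
print('tcp',G(pos))
for k,u,v,z in [('pin',391,285,79.5),('topL',346,247,70),('topR',428,245,70),('short',465,250,40),('shorttabR',489,180,26),('shorttabL',441,180,26)]:
    w=wray(pos,[-.038,.9993,0,0],u,v,z);print(k,w.round(1),G(w))
E
```

```text
tcp (np.float64(34.8), np.float64(-125.9))
pin [ 527.3 -115.8   79.5] (np.float64(31.1), np.float64(-91.3))
topL [ 515.  -136.3   70. ] (np.float64(17.2), np.float64(-110.9))
topR [511.1 -98.9  70. ] (np.float64(16.2), np.float64(-73.3))
short [527.6 -63.5  40. ] (np.float64(35.4), np.float64(-39.2))
shorttabR [489.  -52.1  26. ] (np.float64(-2.2), np.float64(-25.0))
shorttabL [491.1 -79.5  26. ] (np.float64(-2.3), np.float64(-52.4))
```

```bash
python3 -m pendant '[0,0,0,-0.04,0.5,0.4,0, 0,0,0,-0.04,0.5,0,0, 0,0,0,-0.04,0.5,0,0, 0,0,0,-0.04,0.5,0,0, 0,0,0,-0.04,0.5,0,0, 0,0,0,-0.04,0.5,0,0, 0,0,0,-0.03,0.4,0,0]'
for i in 1; do :; done
python3 -m pendant '[0,0,0,-0.02,0.25,0,0, 0,0,0,-0.02,0.25,0,0]'
python3 -m pendant '[0,0,0,-0.02,0.25,0,0, 0,0,0,-0.02,0.25,0,0]'
python3 -m pendant '[0,0,0,-0.02,0.25,0,0, 0,0,0,-0.02,0.25,0,0]'
python3 -m pendant '[0,0,0,-0.02,0.25,0,0, 0,0,0,-0.02,0.25,0,0]'
python3 -m pendant '[0,0,0,0,0,0,0]'
```

```text
time: 5.98
position: [531.1, -116.1, 53.3]
tool_rot: [-0.038, 0.999, 0.0, -0.0]
force: [0.7, -0.3, 0.3]
opening: -0.0
finger_force: 0.3
time: 6.22
position: [530.7, -111.3, 53.2]
tool_rot: [-0.038, 0.999, 0.0, -0.0]
force: [-0.4, -0.1, -0.8]
opening: 0.0
finger_force: 0.3
time: 6.48
position: [530.5, -108.0, 53.4]
tool_rot: [-0.038, 0.999, -0.002, 0.0]
force: [0.0, -8.6, -1.7]
opening: -0.2
finger_force: 4.5
time: 6.72
position: [530.0, -102.5, 53.3]
tool_rot: [-0.037, 0.999, -0.001, 0.0]
force: [0.2, -1.2, -0.1]
opening: 0.5
finger_force: 0.4
time: 6.98
position: [529.4, -96.1, 53.2]
tool_rot: [-0.038, 0.999, 0.0, -0.0]
force: [0.3, -0.8, 0.1]
opening: -0.2
finger_force: 0.3
time: 7.1
position: [529.4, -95.9, 53.2]
tool_rot: [-0.038, 0.999, 0.0, -0.0]
force: [1.1, 0.8, -0.3]
opening: -0.0
finger_force: 0.0
```

The first crest of the short clip is passed, and the force peaked at 8.6 N as predicted. Pushing through the second ridge.

```bash
python3 -m pendant '[0,0,0,-0.01,0.15,0,0, 0,0,0,-0.01,0.15,0,0]' | grep -E 'posi|^force'
python3 -m pendant '[0,0,0,-0.01,0.15,0,0]'| grep -E 'posi|^force'
python3 -m pendant '[0,0,0,-0.01,0.15,0,0]'| grep -E 'posi|^force'
python3 -m pendant '[0,0,0,-0.01,0.15,0,0]'| grep -E 'posi|^force'
python3 -m pendant '[0,0,0,-0.01,0.15,0,0]'| grep -E 'posi|^force'
python3 -m pendant '[0,0,0,-0.01,0.15,0,0]'| grep -E 'posi|^force'
python3 -m pendant '[0,0,0,-0.01,0.15,0,0]'| grep -E 'posi|^force'
python3 -m pendant '[0,0,0,-0.01,0.15,0,0]'| grep -E 'posi|^force'
python3 -m pendant '[0,0,0,-0.01,0.15,0,0]'| grep -E 'posi|^force'
python3 -m pendant '[0,0,0,0,0,0,0]'| grep -E 'time|posi|^force'
```

```text
position: [529.3, -93.8, 53.3]
force: [-0.1, -5.2, -0.8]
position: [529.3, -93.4, 53.3]
force: [0.4, -8.9, -1.6]
position: [529.2, -92.4, 53.3]
force: [-0.5, -9.1, -2.3]
position: [529.1, -91.1, 53.4]
force: [-0.2, -9.9, -1.1]
position: [528.9, -88.9, 53.3]
force: [-0.0, -2.2, -1.2]
position: [528.7, -85.9, 53.2]
force: [0.4, 1.1, 0.8]
position: [528.7, -84.0, 53.3]
force: [-0.3, -0.8, -0.2]
position: [528.7, -82.6, 53.3]
force: [0.3, -0.6, -0.7]
position: [528.6, -81.2, 53.3]
force: [0.1, -0.9, -0.3]
time: 8.48
position: [528.6, -81.2, 53.3]
force: [-0.7, 0.8, -1.1]
```

```bash
python3 -m pendant '[0,0,0,-0.04,0.5,0,0, 0,0,0,-0.04,0.5,0,0, 0,0,0,-0.04,0.5,0,0, 0,0,0,-0.04,0.5,0,0, 0,0,0,-0.04,0.5,0,0, 0,0,0,-0.04,0.5,0,0, 0,0,0,-0.04,0.5,0,0, 0,0,0,-0.04,0.5,0,0, 0,0,0,-0.04,0.5,0,0, 0,0,0,0,0,0,0]'| grep -E 'posi|^force'
python3 -m pendant '[0,0,0,-0.04,0.5,0,0, 0,0,0,-0.04,0.5,0,0, 0,0,0,-0.03,0.4,0,0, 0,0,0,-0.03,0.4,0,0, 0,0,0,-0.03,0.3,0,0, 0,0,0,-0.02,0.3,0,0, 0,0,0,0,0,0,0]'| grep -E 'time|posi|^force'
```

```text
position: [524.6, -35.9, 53.1]
force: [-0.7, -0.0, 0.6]
time: 10.6
position: [523.1, -12.2, 53.4]
force: [-0.3, -0.2, 0.5]
```

```bash
python3 -m pendant '[0,0,0,-0.02,0.3,0,0, 0,0,0,-0.02,0.2,0,0]'| grep -E 'posi|^force'
python3 -m pendant '[0,0,0,-0.02,0.2,0,0, 0,0,0,-0.01,0.15,0,0]'| grep -E 'posi|^force'
python3 -m pendant '[0,0,0,-0.01,0.15,0,0]'| grep -E 'posi|^force'
python3 -m pendant '[0,0,0,-0.01,0.15,0,0]'| grep -E 'posi|^force'
python3 -m pendant '[0,0,0,-0.01,0.15,0,0]'| grep -E 'posi|^force'
```

```text
position: [522.8, -7.4, 53.4]
force: [0.5, -0.9, 0.0]
position: [522.5, -3.9, 53.4]
force: [1.8, -1.4, 0.6]
position: [522.4, -2.3, 53.4]
force: [0.6, -0.7, 0.3]
position: [522.2, -0.9, 53.4]
force: [-0.7, -0.9, 0.7]
position: [522.1, -0.1, 53.4]
force: [-0.1, -6.2, -0.8]
```

```bash
python3 -m pendant '[0,0,0,-0.01,0.1,0,0]'| grep -E 'posi|^force'
python3 -m pendant '[0,0,0,0,0,0,0]'| grep -E 'posi|^force'
```

```text
position: [522.1, 0.1, 53.4]
force: [0.5, -7.7, -0.3]
position: [522.1, 0.1, 53.4]
force: [0.3, -6.6, 0.5]
```

```bash
python3 -m pendant '[0,0,0,-0.01,0.15,0,0]'| grep -E 'posi|^force'
python3 -m pendant '[0,0,0,-0.01,0.1,0,0]'| grep -E 'posi|^force'
python3 -m pendant '[0,0,0,-0.01,0.1,0,0]'| grep -E 'posi|^force'
python3 -m pendant '[0,0,0,-0.01,0.1,0,0]'| grep -E 'posi|^force'
```

```text
position: [522.1, 1.1, 53.4]
force: [-0.6, -9.8, -0.2]
position: [522.0, 2.0, 53.5]
force: [-0.3, -9.8, 0.3]
position: [521.9, 2.8, 53.4]
force: [0.9, -10.0, -0.6]
position: [521.7, 5.0, 53.4]
force: [0.2, -1.6, -0.9]
```

```bash
python3 -m pendant '[0,0,0,-0.01,0.1,0,0]'| grep -E 'posi|^force'
python3 -m pendant '[0,0,0,-0.01,0.1,0,0]'| grep -E 'posi|^force'
python3 -m pendant '[0,0,0,0,0,0,0]'| grep -E 'posi|^force'
```

```text
position: [521.5, 7.1, 53.3]
force: [0.0, 0.7, 0.4]
position: [521.1, 8.5, 53.1]
force: [0.7, 0.6, -0.6]
position: [521.1, 8.5, 53.1]
force: [0.1, -0.7, -0.3]
```

```bash
python3 -m pendant '[0,0,0,-0.01,0.1,0,0]'| grep -E 'posi|^force'
python3 -m pendant '[0,0,0,-0.01,0.1,0,0]'| grep -E 'posi|^force'
python3 -m pendant '[0,0,0,0,0,0,0]'| grep -E 'posi|^force'
python3 -m pendant '[0,0,0,0.08,-1,0,0, 0,0,0,0.16,-2,0,0, 0,0,0,0.16,-2,0,0, 0,0,0,0,0,5,0, 0,0,0,0,0,6,0, 0,0,0,0,2,4,0, 0,0,0,0,0,0,0, 0,0,0,0,0,0,0]'
python3 - <<'E'
from h import *
o=bot.get_obs();print(o['position'].round(1).tolist(),o['tool_rot'].round(4).tolist())
a=bot.read_camera("wrist")[...,::-1]
cv2.imwrite("pics/w4.png",a)
E
```

```text
position: [521.1, 9.3, 53.2]
force: [0.8, -0.2, -0.3]
position: [521.1, 10.2, 53.3]
force: [0.0, -1.1, 0.4]
position: [521.1, 10.1, 53.3]
force: [-0.0, -0.6, -0.1]
time: 13.98
position: [524.7, -20.5, 202.4]
tool_rot: [-0.037, 0.999, -0.0, -0.001]
force: [-0.3, -0.7, -0.7]
opening: -0.0
finger_force: 0.0
[524.7, -20.5, 202.4] [-0.0374, 0.9993, -0.0, -0.0006]
```

View pics/w4.png

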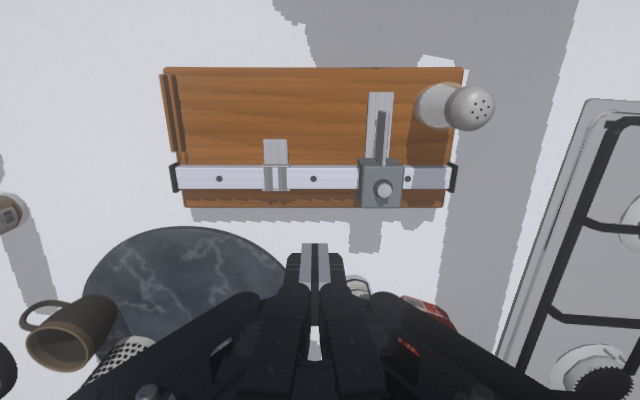

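The stop sits over the long tab: pin at (384,190), tab end spanning 369–394 at v=93. The salt is still standing. A numeric check of the alignment before handing in.

```bash
python3 - <<'E'
from h import *
o=np.array([524.7,-20.5,202.4]);c,s=np.cos(.076),np.sin(.076)
for k,u,v,z in [('pin',384.5,189,79.5),('tabL',369,94,26),('tabR',393.5,94,26),('short',275.5,178,38)]:
    w=wray(o,[-.0374,.9993,0,-.0006],u,v,z)-[489.362,-27.04,0];print(k,(c*w[0]+s*w[1]).round(1),(-s*w[0]+c*w[1]).round(1))
E
```

```text
pin 35.6 69.5
tabL -47.8 59.4
tabR -47.7 84.0
short 36.3 -37.1
```

The stop is in the notch, but near the near edge of the 2 mm play. I'll give it a gentle 1.5 mm nudge to centre it.

```bash
python3 -m pendant '[0,0,0,0,-2,-4,0, 0,0,0,0,0,-6,0, 0,0,0,0,0,-5,0, 0,0,0,0,0,0,0, 0,0,0,-0.16,2,0,0, 0,0,0,-0.12,1.5,0,0, 0,0,0,-0.08,1,0,0, 0,0,0,-0.02,0.3,0,0, 0,0,0,0,0,0,0]'| grep -E 'posi|^force'
python3 -m pendant '[0,0,0,-0.01,0.1,0,0, 0,0,0,-0.01,0.1,0,0]'| grep -E 'posi|^force'
python3 -m pendant '[0,0,0,0,0.1,0,0, 0,0,0,0,0,0,0]'| grep -E 'posi|^force'
```

```text
position: [521.6, 8.3, 53.8]
force: [-0.1, 0.1, -0.2]
position: [521.1, 9.8, 53.3]
force: [0.4, -0.5, 0.6]
position: [521.1, 11.0, 53.2]
force: [-0.4, -0.2, -0.3]
```

```bash
python3 -m pendant '[0,0,0,0,0.05,0,0, 0,0,0,0,0,0,0]'| grep -E 'posi|^force'
python3 -m pendant '[0,0,0,0.08,-1,0,0, 0,0,0,0.16,-2,0,0, 0,0,0,0.16,-2,0,0, 0,0,0,0,0,5,0, 0,0,0,0,0,6,0, 0,0,0,0,2,4,0, 0,0,0,0,0,0,0, 0,0,0,0,0,0,0]'
python3 - <<'E'
from h import *
cv2.imwrite("pics/w5.png",bot.read_camera("wrist")[40:230,150:510,::-1])
a,b=cv2.imread("pics/w4.png")[40:230,150:510],cv2.imread("pics/w5.png")
cv2.imwrite("pics/cmp.png",cv2.resize(np.vstack([a,b]),None,fx=1.5,fy=1.5))
E
```

```text
position: [521.1, 11.5, 53.3]
force: [0.2, -0.5, 0.3]
time: 16.9
position: [524.7, -19.0, 202.4]
tool_rot: [-0.037, 0.999, 0.0, -0.001]
force: [-0.1, -0.0, -1.0]
opening: -0.2
finger_force: 0.0
```

View pics/cmp.png

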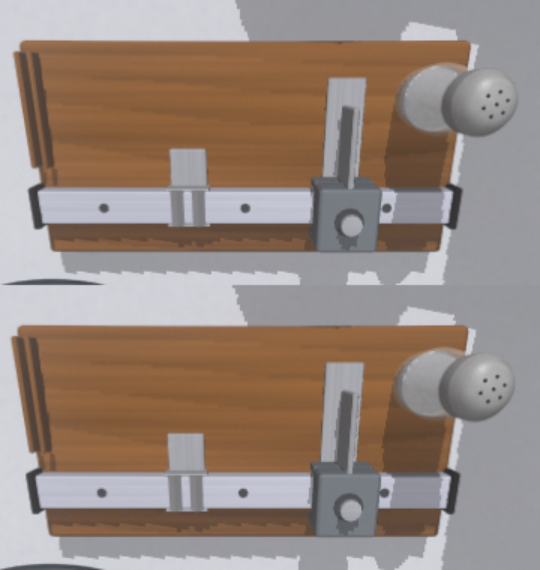

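The stop is centred over the long tab (lower panel: pin at (350,510), tab at 325–363), and nothing else has been disturbed.

```bash
python3 -c "
from plant import bot
print(bot.job_done())"
```

```text
the job is handed in; nothing more can be done
None
```

The job is handed in at about 17 s: I pushed the stop through the short-tab notch into the long-tab notch (peak push about 10 N), the nearby things looked unmoved in the last picture, and the hand is clear.

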